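Load a tab-strip reel on the feeder spindle

TASK

Set up the tab-strip feeder: lower the short bushing down the upright spindle until it sits fully home on the shoulder, then the reel of tab strip down onto the bushing, then the retaining collar down onto the reel, letting go of each before taking the next. Guide each one down gently instead of letting it drop. The tall bushing is for another reel: leave it and everything else on the bench alone.

Things in the scene. Friction and masses are not known exactly. Their poses are not given: they have to be found in the camera images.
- feeder: tab-strip feeder, fixed: aluminium base plate 12 mm thick, from -55 to 150 mm along its x, 110 mm wide, with one upright steel spindle. Origin: bench level on the spindle's axis, z up. A round shoulder 26 mm across rises to 36 mm above the bench; above it the spindle is 16 mm thick and 52 mm long, its last 8 mm tapered to 8 mm
- guide_roller (a point): top of the pin of the feeder's white guide roller (20 mm across), 88 mm from the spindle on the feeder's +x side, 78 mm above the bench; beyond it, 113 to 143 mm from the spindle, a grey block 58 mm high
- feeder_seat (a point): centre of the shoulder's top face, on the spindle's axis, 36 mm above the bench: where the short bushing's underside sits when home; axes as the feeder's
- spindle_top (a point): top end of the spindle, 88 mm above the bench, on its axis
- short_bushing: the short spacer bushing, bare aluminium tube, 36 mm outside, 18 mm high; a ring lying flat at the start; bore 19.4 mm; origin: centre of its underside, z up along the bore
- reel: the reel of tab strip: two black flanges 62 mm across with bright metal strip wound between them, 14 mm high over all; gripped across the flanges; a ring lying flat at the start; bore 19.4 mm; origin: centre of its underside, z up along the bore
- collar: the retaining collar: dark steel ring, 44 mm outside, 12 mm high, with a thin slot on its top face; a ring lying flat at the start; bore 19.4 mm; origin: centre of its underside, z up along the bore
- tall_bushing: bystander: bushing just like the short one (aluminium, 36 mm outside) but 36 mm high, standing on end; origin at the centre of its underside
- vial: bystander: small closed glass jar, 36 mm across, 50 mm high; origin at the centre of its underside
- pouch_cell: bystander: flat silvery pouch cell with two tabs, about 70 x 55 x 6 mm; origin at the centre of its underside
- screwdriver: bystander: screwdriver, 160 mm long, lying along its own x
- caliper: bystander: digital caliper, 200 mm long, lying along its own x
- solvent_bottle: bystander: white bottle, 60 mm across, 150 mm high; origin at the centre of its underside
- tape_roll: bystander: roll of amber tape, 95 mm across, 20 mm high, lying flat; origin at the centre of its underside
There are look-alikes about, which are no part of the job. Leave any brown look-alike of the feeder alone. Leave any green look-alike of the reel alone.

How it is judged (in metres and radians):
On the way, in this order (a step that is already met when the one before it is completed fails the run):
1. the short bushing is fully home on the spindle, on the shoulder, and released (horizontal distance between short_bushing and feeder_seat below 0.003 m and z of short_bushing in the frame of feeder_seat between -0.003 and 0.003 m and angle between short_bushing's own z axis and vertical below 0.08 rad and contact force between short_bushing and the fingers below 0.05 N), for 0.2 s.
2. the reel is fully home on the spindle, on the bushing, and released (horizontal distance between reel and feeder_seat below 0.003 m and z of reel in the frame of feeder_seat between 0.015 and 0.021 m and angle between reel's own z axis and vertical below 0.08 rad and contact force between reel and the fingers below 0.05 N), for 0.2 s.
3. the collar is fully home on the spindle, on the reel, and released (horizontal distance between collar and feeder_seat below 0.003 m and z of collar in the frame of feeder_seat between 0.029 and 0.035 m and angle between collar's own z axis and vertical below 0.08 rad and contact force between collar and the fingers below 0.05 N), for 0.2 s.
At the end, for the whole second after the job is handed in: On the spindle from the shoulder up: short bushing, reel, collar. Each lies flat (within 0.08 rad), within 3 mm of the spindle's axis, and within 3 mm of its home height (undersides 0, 18 and 32 mm above the shoulder), released and at rest (all of step 1 and all of step 2 and all of step 3 and linear speed of each of short_bushing, reel, collar below 0.02 m/s); the robot touches nothing.
It fails at once if the short bushing drops or is slammed down the spindle (faster than 0.5 m/s while threaded on it) (horizontal distance between short_bushing and feeder_seat below 0.006 m and z of short_bushing in the frame of feeder_seat below 0.048 m and linear speed of short_bushing above 0.5 m/s).
It fails at once if the reel drops or is slammed down the spindle (faster than 0.5 m/s while threaded on it) (horizontal distance between reel and feeder_seat below 0.006 m and z of reel in the frame of feeder_seat below 0.048 m and linear speed of reel above 0.5 m/s).
It fails at once if the collar drops or is slammed down the spindle (faster than 0.5 m/s while threaded on it) (horizontal distance between collar and feeder_seat below 0.006 m and z of collar in the frame of feeder_seat below 0.048 m and linear speed of collar above 0.5 m/s).
It fails at once if the tall bushing is moved by more than 30 mm (distance of tall_bushing from where it was at the start of the episode above 0.03 m).
It fails at once if another bystander (vial, cell, screwdriver, caliper, bottle, tape) is moved by more than 30 mm (distance of any of vial, pouch_cell, screwdriver, caliper, solvent_bottle, tape_roll from where it was at the start of the episode above 0.03 m).
It also fails if it takes over 72 s, if anything falls off the work surface, if the arm or the gripper's body presses on something with over 40 N, if the wrist force passes 120 N, or if a joint passes its speed limit or range.

ROBOT

A 7-joint arm with a two-finger parallel gripper is mounted at the origin on the work surface. World frame = base frame: x ahead of the robot, y to its left, z up, the work surface at z = 0. Lengths are in mm, angles in rad, forces in N, time in s.
With the tool pointing down it reaches from about 375 to 925 mm from the base axis. Payload 3.1 kg.
Tool frame: the origin (TCP) lies at the very end of the fingers, on their centre line; the grasp point (between the pads) lies 19 mm behind it; z points along the fingers, y is the line along which they close (so a half turn about z gives the same grasp; the last joint's range is limited). The gripper opens to 85 mm and grips with 20 to 120 N. Pads are 22 mm wide; open, the fingers measure 114 mm over their backs; the gripper's body (76 mm by 85 mm) begins 54 mm behind the grasp point. The pads swing forward as they close: fully open they stand 13 mm farther back than shut.
Start: joints at [-1.243, 0.383, 0.044, 1.598, -0.018, 1.161, -0.05], TCP at [268.461, 591.973, 231.269] pointing down, gripper open.
Joint ranges: [-2.61, 2.61], [-0.41, 2.15], [-1.48, 1.57], [0, 2.5], [-1.57, 4.71], [0.05, 1.97], [-2.85, 2.85]. Speed limits (rad/s): [2.79, 2.79, 3.14, 3.14, 3.14, 3.14, 3.14].

INTERFACE

Orientations are given as a unit quaternion [w, x, y, z].
In Python, from rig import r gives the robot as it stands.
- The arm moves only by the shell command python3 -m handwheel 'ROWS'. ROWS is JSON, a list of rows, each a list of 3 entries, a list of its own where there are three numbers: the finger opening in mm, from 0 to 85.4, then the shift along the tool's x, y, z in mm, then the turn, a rotation vector about the tool's x, y, z in rad. A call has 1 to 5 rows; each row is the pose to reach, as a shift and turn from the pose commanded when the call began, along the tool's axes at that moment; what a row does not reach only later rows make up. A row lasts 1/10 s, in which the tool goes at most 50 mm and 8.59 degrees, less where a joint would pass 70% of its speed; a pose out of reach is approached as far as the arm can. A call with a gripper value outside its range is refused whole. The fingers move at their own pace and stop on an object; the grip force is fixed at half the most. Time passes only in rows, so rows that repeat a pose let the fingers close. It gives the time, the measured TCP pose, the force, the opening and the grip force at its end, in the units of the state.
- r.get_obs(): the state, without advancing time (a new reading comes with each control period).
- r.capture(name): name is "scene" or "top"; returns (picture, depth): 384x512x3 uint8, red, green, blue; 384x512 float32, mm along the optical axis (not along the pixel's ray), 0 where there is no reading.
- r.camera_model(name): a dict with "vertical_fov" (degrees; the focal length in pixels is half the picture's height over the tangent of half this angle, whatever the lens; pixels are square), "cx", "cy" (the principal point, pixels), "view" (4x4, takes a point from world to camera coordinates). Camera axes: x right, y up, looking along -z (the intrinsics and any distortion apply to the point x, -y, -z); pixel columns grow to the right and rows downward; lengths in mm; the calibration is good to about 2 mm. A picture is of the moment at which its call begins. camera_model takes no time and is no camera call.
- r.sign_off(): hands the job in; it is judged then, once.
Trained networks look in the newest picture that a camera, given by its name, has taken for a name from the list of things; names that differ only in an ending like _2 or _b are one class to them, and where a whole thing is asked for, a point or a joint stands for the part that bears it (a point fixed in the world has none). Each returns a list of dicts, best first, with "confidence" (0 to 1); they miss things now and then, are a little off and sometimes report something else, mostly with a low value. They report only what shows in the picture. A call takes as long as a camera call. They do not tell look-alikes from the thing itself.
- r.outline_of(camera, target): "region" (384x512 bool, what is visible of it) and "rect" ([left, top, right, bottom] in pixels, round what is visible of it).
The state is a dict: "time": time; "joint_pos": joint angles; "dq": joint speeds; "effort": joint torques, N m; "position": TCP position; "tcp_rot": TCP orientation; "contact_force": force on the tool from outside, world axes, zero at the start; "ft_torque": the same for the moment, N m; "width": opening from 0.0 (shut) to 1.0 (fully open); "grasp_force": force on a finger pad.
Only numpy, scipy, OpenCV 4.12 (cv2) and the standard library are available. Lean on these libraries where they do the work, as an engineer would, in place of code of your own. Each camera call takes 0.05 s, during which the arm holds its last target. There are 200 camera calls.

## Working session

There is one attempt and no reset: what is moved stays moved. The work goes in short steps, Python scripts to look and compute and a shell command to move; the robot and the scene stay as the last step left them, time stands still between calls to the robot, and variables do not carry over. Pictures are saved under pics/ and viewed, at most 10 in all, crops included, and the job is handed in when it is done.

```bash
mkdir -p pics; ls; cat > h.py <<'E'
import numpy as np,cv2
from rig import r
from scipy.spatial.transform import Rotation as R
def cloud(cam,depth):
    m=r.camera_model(cam);H,W=depth.shape
    f=H/2/np.tan(np.radians(m["vertical_fov"])/2)
    v,u=np.mgrid[:H,:W]
    P=np.stack([(u-m["cx"])/f*depth,-(v-m["cy"])/f*depth,-depth,np.ones_like(depth)],-1)
    return (P@np.linalg.inv(np.array(m["view"])).T)[...,:3]
def save(n,im,s=1):
    cv2.imwrite("pics/"+n,cv2.resize(im[...,::-1],None,fx=s,fy=s,interpolation=cv2.INTER_CUBIC))
E
python3 - <<'E'
from h import *
for c in("scene","top"):
    im,d=r.capture(c);save(c+"0.png",im,1.5);np.savez(c+"0.npz",im=im,d=d)
    m=r.camera_model(c);print({k:m[k] for k in m})
    P=cloud(c,d)
    for t in("feeder","short_bushing","reel","collar","tall_bushing"):
        for o in r.outline_of(c,t):
            g=o["region"]&(d>0)
            if g.sum()<5:continue
            Q=P[g];z=np.percentile(Q[:,2],97)
            top=Q[Q[:,2]>z-5]
            print(c,t,round(o["confidence"],2),np.round(o["rect"]),"ztop",z.round(),"mid",((top.min(0)+top.max(0))/2).round(1),"ext",np.ptp(top,axis=0).round())
print(r.get_obs())
E
```

```text
pics
{'vertical_fov': 45.61907972434748, 'cx': 255.58155052821155, 'cy': 191.94278453128368, 'view': array([[ 5.75745275e-01,  8.17584296e-01, -8.56137977e-03,
        -3.04124011e+02],
       [-5.33102459e-01,  3.83310371e-01,  7.54237978e-01,
         1.84693749e+02],
       [ 6.19934792e-01, -4.29684860e-01,  6.56545333e-01,
        -1.59517551e+03],
       [ 0.00000000e+00,  0.00000000e+00,  0.00000000e+00,
         1.00000000e+00]])}
scene feeder 0.91 [245. 127. 296. 179.] ztop 72.0 mid [295.9 220.6  79.5] ext [98. 49. 25.]
scene feeder 0.6 [282. 176. 343. 238.] ztop 71.0 mid [561.8 172.3  78. ] ext [99. 39. 23.]
scene short_bushing 0.48 [167. 233. 183. 245.] ztop 21.0 mid [ 441.  -207.3   19.6] ext [37. 33.  6.]
scene reel 0.82 [193. 238. 215. 256.] ztop 18.0 mid [ 522.5 -156.5   17.6] ext [61. 59.  8.]
scene reel 0.57 [220. 211. 240. 231.] ztop 19.0 mid [483.  -52.2  17.6] ext [59. 59.  7.]
scene collar 0.72 [246. 242. 262. 255.] ztop 16.0 mid [590.6 -52.7  14.7] ext [46. 41.  6.]
scene collar 0.2 [133. 268. 148. 283.] ztop 39.0 mid [ 515.5 -342.6   37.8] ext [34. 31.  7.]
sce
[... 1107 characters left out ...]
 'joint_pos': array([-1.24277431,  0.38286999,  0.04391604,  1.59783682, -0.01785248,
        1.16118665, -0.0499039 ]), 'dq': array([ 0.00046616, -0.00098708,  0.00063949, -0.00160933, -0.00131572,
        0.00121976, -0.00111027]), 'effort': array([-7.64866782e-04, -4.33117247e+01,  1.02159966e+00, -2.49741071e+01,
        1.03799559e-02,  2.22313960e-03,  3.93993548e-05]), 'position': array([268.51214482, 591.99398026, 231.31822478]), 'tcp_rot': array([2.00860591e-05, 2.11283007e-01, 9.77424927e-01, 4.31868341e-05]), 'contact_force': array([-0.00985723, -0.03623338, -0.0589982 ]), 'ft_torque': array([-0.00091881,  0.02711124, -0.00521988]), 'grasp_force': 0.0, 'width': 0.9969970254790816}
```

View pics/scene0.png

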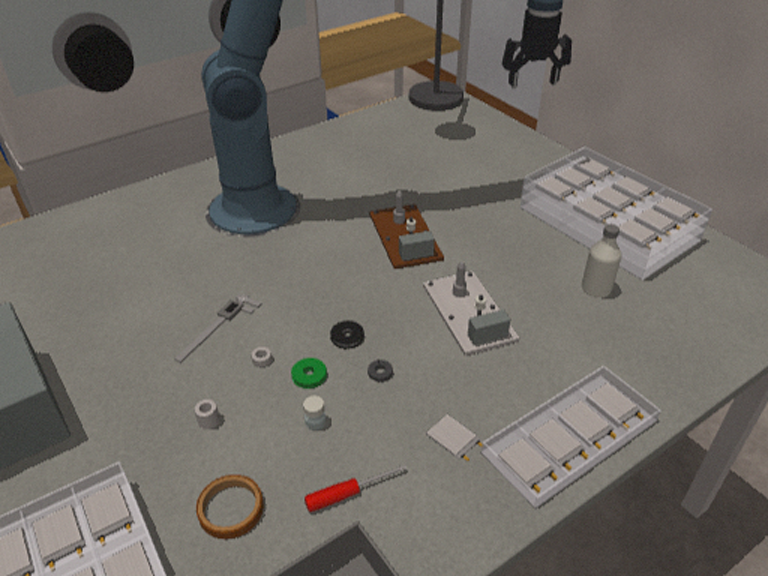

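View pics/top0.png

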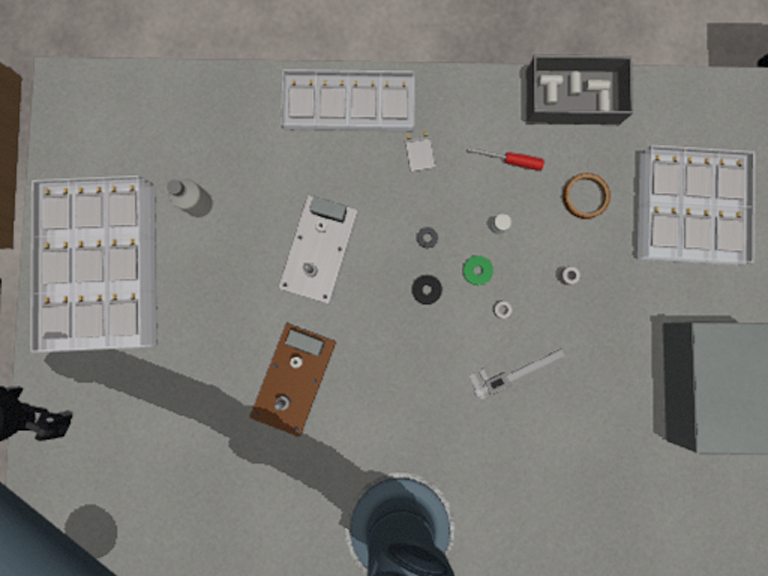

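Scene picture (1.5× pixels): the white/aluminium feeder is at (470,310), with a brown look-alike at (407,235). The black reel is at (347,334), with a green look-alike at (309,373). The short bushing is at (262,357), the tall one at (207,413) and the collar at (380,370). The white feeder, black reel and low aluminium ring fit the description. I'll confirm this in a crop and measure them.

```bash
python3 - <<'E'
from h import *
crops=[]
from scipy.optimize import least_squares
def px2plane(c,u,v,z):
    m=r.camera_model(c);f=192/np.tan(np.radians(m["vertical_fov"])/2)
    T=np.linalg.inv(np.array(m["view"]));d=T[:3,:3]@[(u-m["cx"])/f,-(v-m["cy"])/f,-1];o=T[:3,3]
    return o+d*(z-o[2])/d[2]
g={"short":((441,-207),18,18,8),"reel":((483,-50),31,14,8),"collar":((591,-51),22,12,8)}
for c in("scene","top"):
    D=np.load(c+"0.npz");im,d=D["im"],D["d"];P=cloud(c,d);P[d==0]=1e4
    bz=np.median(P[(abs(P[...,0]-520)<150)&(abs(P[...,1]+150)<150)&(abs(P[...,2])<8)][:,2])
    print(c,"bench",bz.round(2))
    for n,(xy,R0,h,_) in g.items():
        Q=P[(np.hypot(P[...,0]-xy[0],P[...,1]-xy[1])<R0+8)]
        t=Q[Q[:,2]>bz+h-4]
        # silhouette: pixels above half height
        print(n,"n",len(t),"ztop",np.median(t[:,2]).round(1),"mean",t.mean(0).round(1),"mid",((t.min(0)+t.max(0))/2).round(1))
    # spindle: points well above the plate
    Q=P[(np.hypot(P[...,0]-530,P[...,1]-170)<160)&(P[...,2]>bz+42)&(P[...,2]<bz+100)]
    for q in Q[np.argsort(Q[:,0])] if len(Q)<60 else []: print(q.round(1))
    B=P[(np.hypot(P[...,0]-560,P[...,1]-160)<170)&(abs(P[...,2]-bz-12)<3)]
    r_=cv2.minAreaRect(B[:,:2].astype(np.float32));print("plate",r_,"z",np.median(B[:,2]).round(1))
    np.save(c+"Q.npy",Q);print(len(Q))
    K=im[90:250,110:350] if c=="scene" else im[110:280,170:400]
    crops.append(cv2.resize(K,(800,int(K.shape[0]*800/K.shape[1])),interpolation=cv2.INTER_CUBIC)[:,:])
cv2.imwrite("pics/crop0.png",cv2.resize(crops[0],(800,533))[...,::-1])
E
```

```text
scene bench 1.9
short n 81 ztop 19.1 mean [ 443.2 -206.9   19.1] mid [ 441.  -206.5   19.4]
reel n 255 ztop 16.1 mean [482.3 -51.6  16. ] mid [481.6 -52.2  16.4]
collar n 141 ztop 13.4 mean [591.  -52.6  13.5] mid [590.6 -51.   14. ]
plate ((533.0909423828125, 183.3904571533203), (111.9522705078125, 271.6889343261719), 73.96829986572266) z 13.8
582
top bench 0.05
short n 69 ztop 17.9 mean [ 443.5 -204.4   17.8] mid [ 442.9 -203.1   18.6]
reel n 265 ztop 14.3 mean [483.1 -47.7  14.3] mid [482.5 -48.9  15.7]
collar n 116 ztop 12.1 mean [591.8 -48.   12.1] mid [591.  -48.4  13.5]
plate ((532.2904663085938, 187.70164489746094), (110.32487487792969, 270.2795715332031), 74.12615203857422) z 12.0
442
```

View pics/crop0.png

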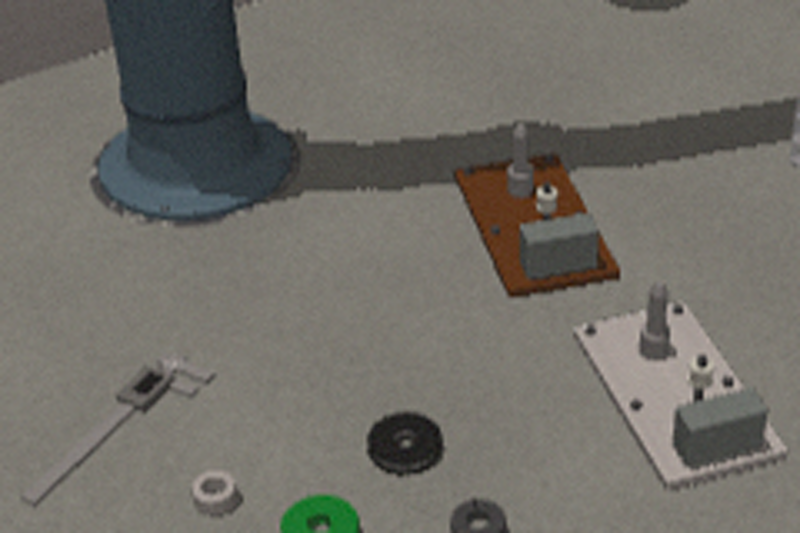

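The crop confirms the targets: white plate feeder, with its spindle near (655,320); black reel at (405,443); low aluminium ring at (216,492); and slotted collar at (478,518). Next I'll locate the spindle.

```bash
python3 - <<'E'
from h import *
from scipy.optimize import least_squares
for c,bz in(("scene",1.9),("top",0.)):
    D=np.load(c+"0.npz");im,d=D["im"],D["d"];P=cloud(c,d);P[d==0]=1e4
    cam=np.linalg.inv(np.array(r.camera_model(c)["view"]))[:3,3]
    a=(P[...,0]>420)&(P[...,0]<720)&(P[...,1]>60)&(P[...,1]<260)
    B=P[a&(abs(P[...,2]-bz-12)<2.5)]
    rc=cv2.minAreaRect(B[:,:2].astype(np.float32));print(c,"plate",rc)
    S=P[a&(P[...,2]>bz+40)&(P[...,2]<bz+95)&(P[...,0]<550)]
    print("spindle n",len(S),S.min(0).round(1),S.max(0).round(1),np.median(S,0).round(1))
    S2=S[S[:,2]<bz+80]
    if len(S2)>8:
        s=least_squares(lambda p:np.hypot(S2[:,0]-p[0],S2[:,1]-p[1])-8,np.median(S2[:,:2],0)+[-5,3],loss="soft_l1")
        # start on far side from camera
        v=np.median(S2[:,:2],0);s0=v+8*(v-cam[:2])/np.linalg.norm(v-cam[:2])
        s=least_squares(lambda p:np.hypot(S2[:,0]-p[0],S2[:,1]-p[1])-8,s0,loss="soft_l1");print("axis",s.x.round(1),np.sqrt((s.fun**2).mean()).round(2))
    G=P[a&(abs(P[...,2]-bz-58)<4)&(P[...,0]>580)]
    print("block",cv2.minAreaRect(G[:,:2].astype(np.float32)),len(G))
    Rl=P[a&(P[...,2]>bz+61)&(P[...,2]<bz+85)&(P[...,0]>550)];print("roller",len(Rl),Rl.mean(0).round(1) if len(Rl) else "",(Rl.min(0)+Rl.max(0))/2)
    T=P[a&(P[...,2]>bz+80)&(P[...,0]<550)];print("tip",T.round(1).tolist())
E
```

```text
scene plate ((563.5608520507812, 174.63510131835938), (111.9522705078125, 208.28321838378906), 73.96829986572266)
spindle n 80 [511.3 178.4  42.2] [527.  195.   89.8] [520.9 184.3  67.1]
axis [516.5 189.3] 1.7
block ((627.3072509765625, 155.9574737548828), (69.90919494628906, 62.68217468261719), 74.44564056396484) 236
roller 46 [607.1 163.4  71.9] [619.51968255 166.42683818  73.26920496]
tip [[513.1, 190.8, 88.6], [515.9, 192.0, 89.8], [515.3, 185.2, 89.0], [517.6, 186.9, 89.7], [518.3, 190.2, 88.6], [517.7, 194.5, 86.2], [514.8, 182.1, 86.5], [516.6, 184.3, 86.7], [520.8, 184.2, 89.5], [520.4, 188.5, 87.1], [520.9, 191.8, 85.9], [516.3, 181.1, 84.3], [519.7, 181.7, 86.3], [520.5, 184.8, 85.4], [520.7, 188.5, 83.7], [521.6, 191.5, 82.9], [521.4, 184.4, 82.5], [524.0, 178.4, 83.4]]
top plate ((563.8912963867188, 178.73574829101562), (110.24068450927734, 204.48150634765625), 74.20103454589844)
spindle n 39 [506.1 178.7  41.2] [525.9 197.8  89.2] [516.3 188.2  81.6]
axis [518.1 191.8] 1.89
block ((641.6950073242188, 157.0462188720703), (68.37448120117188, 62.55470275878906), 33.95008087158203) 215
roller 56 [616.5 162.5  68.2] [623.92107448 158.01954181  71.09982168]
tip [[525.9, 191.7, 81.4], [522.6, 194.2, 84.2], [522.3, 190.9, 86.9], [522.5, 188.2, 85.5], [523.0, 185.7, 81.7], [519.2, 196.5, 87.7], [519.4, 193.8, 86.6], [519.1, 190.5, 89.2], [519.5, 188.0, 86.3], [520.0, 185.7, 81.6], [516.9, 197.3, 81.6], [516.4, 193.6, 87.4], [516.3, 190.5, 89.0], [516.3, 187.6, 88.8], [516.7, 185.1, 85.8], [513.8, 196.9, 84.0], [513.6, 193.7, 86.2], [513.8, 191.0, 84.2], [513.9, 188.2, 83.8], [510.7, 193.6, 86.0], [511.1, 191.2, 82.1], [511.3, 188.5, 80.8]]
```

```bash
python3 -m handwheel '[[85,[-50,0,0],[0,0,0]],[85,[-100,0,0],[0,0,0]],[85,[-150,0,0],[0,0,0]],[85,[-150,0,0],[0,0,0]]]'
```

```text
time: 1.0
position: [416.9, 522.1, 231.7]
tcp_rot: [0.004, 0.219, 0.976, -0.001]
contact_force: [0.8, -1.1, -0.9]
width: 0.995
grasp_force: 0.0
```

```bash
cat > go.py <<'E'
import sys;from h import *
o=r.get_obs();q=o["tcp_rot"];Rt=R.from_quat([q[1],q[2],q[3],q[0]])
for a in sys.argv[1:]:
    t=np.array(eval(a),float);print(a,"shift",Rt.inv().apply(t-o["position"]).round(1))
print("pos",o["position"].round(1),"xaxis",Rt.as_matrix()[:,0].round(3),"z",Rt.as_matrix()[:,2].round(3),"F",o["contact_force"].round(1),"w",o["width"],"t",o["time"])
E
python3 -m handwheel '[[85,[-30,-50,0],[0,0,0]],[85,[-50,-100,0],[0,0,0]],[85,[-50,-150,0],[0,0,0]],[85,[-50,-200,0],[0,0,0]],[85,[-50,-250,0],[0,0,0]]]'
python3 -m handwheel '[[85,[0,-50,0],[0,0,0]],[85,[0,-100,0],[0,0,0]],[85,[0,-150,0],[0,0,0]],[85,[0,-200,0],[0,0,0]],[85,[0,-250,0],[0,0,0]]]'
python3 -m handwheel '[[85,[0,-50,0],[0,0,0]],[85,[0,-100,0],[0,0,0]],[85,[0,-100,0],[0,0,0]],[85,[0,-100,0],[0,0,0]]]'
python3 go.py 443,-205.5,120
```

```text
time: 1.5
position: [351.5, 290.0, 231.3]
tcp_rot: [0.0, 0.212, 0.977, 0.0]
contact_force: [-0.2, -1.1, 0.9]
width: 0.998
grasp_force: 0.0
time: 2.0
position: [262.9, 93.1, 231.0]
tcp_rot: [-0.002, 0.211, 0.978, 0.002]
contact_force: [0.2, -0.2, 0.4]
width: 1.0
grasp_force: 0.0
time: 2.4
position: [251.6, 35.9, 215.7]
tcp_rot: [-0.016, 0.209, 0.978, -0.007]
contact_force: [0.4, 0.6, 0.2]
width: 0.996
grasp_force: 0.0
443,-205.5,120 shift [-275.9 -140.2   90.8]
pos [251.6  35.9 215.7] xaxis [-0.912  0.409  0.029] z [-0.035 -0.008 -0.999] F [0.4 0.6 0.2] w 0.9963960004439124 t 2.4
```

```bash

python3 -m handwheel '[[85,[-50,0,0],[0,0,0]],[85,[-100,0,0],[0,0,0]],[85,[-150,0,0],[0,0,0]],[85,[-200,0,0],[0,0,0]],[85,[-200,0,0],[0,0,0]]]'
python3 go.py 443,-205.5,120
```

```text
time: 2.9
position: [438.8, -48.7, 208.3]
tcp_rot: [-0.016, 0.212, 0.977, -0.007]
contact_force: [-1.2, 1.0, 0.8]
width: 0.993
grasp_force: 0.0
443,-205.5,120 shift [ -71.3 -139.3   89.1]
pos [438.8 -48.7 208.3] xaxis [-0.91   0.414  0.029] z [-0.035 -0.006 -0.999] F [-1.2  1.   0.8] w 0.992863684841622 t 2.9
```

```bash
cat >> go.py <<'E'
M=Rt.as_matrix();x=M[:,0]*[1,1,0];x/=np.linalg.norm(x);z=np.array([0,0,-1.]);D=R.from_matrix(np.stack([x,np.cross(z,x),z],1))
print("turn to vertical",(Rt.inv()*D).as_rotvec().round(4))
E
python3 go.py 443,-205.5,120|tail -1
```

```text
turn to vertical [-0.0202 -0.0292  0.0003]
```

```bash

python3 -m handwheel '[[85,[-20,-40,20],[-0.02,-0.03,0]],[85,[-40,-80,40],[-0.02,-0.03,0]],[85,[-60,-110,60],[-0.02,-0.03,0]],[85,[-71,-139,89],[-0.02,-0.03,0]],[85,[-71,-139,89],[-0.02,-0.03,0]]]'
python3 -m handwheel '[[85,[0,0,0],[0,0,0]]]'
python3 go.py 443,-205.5,80 443,-205.5,2
python3 - <<'E'
from h import *
im,d=r.capture("scene");save("a1.png",im[130:280,90:290],3);np.savez("a1.npz",im=im,d=d)
E
```

```text
time: 3.4
position: [433.8, -205.9, 117.7]
tcp_rot: [-0.004, 0.213, 0.977, -0.001]
contact_force: [-0.7, -0.2, -0.6]
width: 0.993
grasp_force: 0.0
time: 3.5
position: [437.3, -201.9, 120.4]
tcp_rot: [-0.002, 0.21, 0.978, -0.0]
contact_force: [0.2, 0.4, -0.0]
width: 0.999
grasp_force: 0.0
443,-205.5,80 shift [-6.8 -0.9 40.4]
443,-205.5,2 shift [ -7.   -0.8 118.4]
pos [ 437.3 -201.9  120.4] xaxis [-0.912  0.411  0.003] z [-0.003 -0.    -1.   ] F [ 0.2  0.4 -0. ] w 0.9992364228697278 t 3.5
turn to vertical [-0.0014 -0.0028  0.    ]
```

View pics/a1.png

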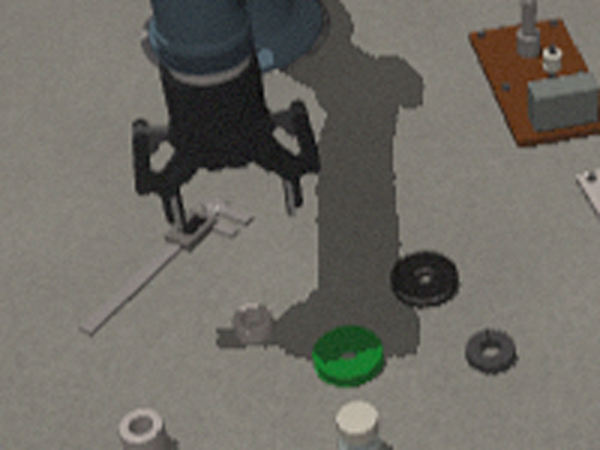

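The open gripper hangs above and behind the bushing, which is at crop (252,323), and nothing lies beneath the fingers. Next: descend and grasp.

```bash

python3 -m handwheel '[[85,[-7,-1,40],[0,0,0]],[85,[-7,-1,80],[0,0,0]],[85,[-7,-1,105],[0,0,0]],[85,[-7,-1,115],[0,0,0]],[85,[-7,-1,115],[0,0,0]]]'
python3 -m handwheel '[[85,[0,0,0],[0,0,0]],[85,[0,0,0],[0,0,0]]]'
python3 go.py 443,-205.5,3
```

```text
time: 4.05
position: [444.3, -204.3, 5.8]
tcp_rot: [-0.001, 0.208, 0.978, -0.0]
contact_force: [-0.9, -0.1, 0.1]
width: 0.996
grasp_force: 0.0
time: 4.25
position: [446.1, -206.4, 7.8]
tcp_rot: [0.001, 0.209, 0.978, -0.001]
contact_force: [0.4, -0.3, -1.3]
width: 0.992
grasp_force: 0.0
443,-205.5,3 shift [ 3.2 -0.4  4.8]
pos [ 446.1 -206.4    7.8] xaxis [-0.913  0.408 -0.003] z [ 0.002 -0.003 -1.   ] F [ 0.4 -0.3 -1.3] w 0.991540378056928 t 4.25
turn to vertical [-0.0015  0.0034 -0.    ]
```

```bash

python3 -m handwheel '[[85,[3,0,4],[0,0,0]],[85,[3,0,4],[0,0,0]],[85,[3,0,4],[0,0,0]]]'|head -2;python3 -m handwheel '[[85,[0,0,0],[0,0,0]],[85,[0,0,0],[0,0,0]]]'|head -2
python3 -m handwheel '[[85,[0,0,0],[0,0,0]]]' |head -2
python3 go.py 443,-205.5,3
```

```text
time: 4.55
position: [441.2, -204.9, 2.1]
time: 4.75
position: [441.5, -204.9, 2.0]
time: 4.85
position: [441.4, -204.9, 1.9]
443,-205.5,3 shift [-1.7  0.1 -1.1]
pos [ 441.4 -204.9    1.9] xaxis [-0.913  0.409  0.001] z [-0.001 -0.001 -1.   ] F [-0.2 -0.4  0.1] w 0.9958202097392845 t 4.85
turn to vertical [-0.0018 -0.0007  0.    ]
```

```bash

python3 -m handwheel '[[85,[-1.5,0,-1],[0,0,0]],[40,[-1.5,0,-1],[0,0,0]],[20,[-1.5,0,-1],[0,0,0]],[20,[-1.5,0,-1],[0,0,0]],[20,[-1.5,0,-1],[0,0,0]]]'
python3 -m handwheel '[[20,[0,0,0],[0,0,0]],[20,[0,0,0],[0,0,0]],[20,[0,0,0],[0,0,0]]]'
python3 go.py 443,-205.5,3
```

```text
time: 5.35
position: [442.8, -205.5, 3.4]
tcp_rot: [-0.001, 0.209, 0.978, -0.001]
contact_force: [-1.5, -0.4, 2.7]
width: 0.399
grasp_force: 59.2
time: 5.65
position: [442.8, -205.5, 3.4]
tcp_rot: [-0.001, 0.209, 0.978, -0.001]
contact_force: [-1.0, 0.7, 5.5]
width: 0.4
grasp_force: 59.2
443,-205.5,3 shift [-0.2  0.1  0.4]
pos [ 442.8 -205.5    3.4] xaxis [-0.913  0.409  0.001] z [-0.002 -0.001 -1.   ] F [-1.   0.7  5.5] w 0.39952041645537 t 5.65
turn to vertical [-0.0019 -0.0009  0.    ]
```

```bash

python3 -m handwheel '[[20,[0,0,-20],[0,0,0]],[20,[0,0,-60],[0,0,0]],[20,[10,40,-100],[0,0,0]],[20,[20,80,-127],[0,0,0]],[20,[30,120,-127],[0,0,0]]]'
python3 -m handwheel '[[20,[10,40,0],[0,0,0]],[20,[20,80,0],[0,0,0]],[20,[30,120,0],[0,0,0]],[20,[40,160,0],[0,0,0]],[20,[40,200,0],[0,0,0]]]'
python3 -m handwheel '[[20,[5,20,0],[0,0,0]],[20,[5,20,0],[0,0,0]],[20,[5,20,0],[0,0,0]],[20,[5,20,0],[0,0,0]]]'
python3 go.py 517.7,190,130
```

```text
time: 6.15
position: [468.0, -84.1, 133.7]
tcp_rot: [0.004, 0.211, 0.977, -0.001]
contact_force: [0.9, -0.4, -1.0]
width: 0.397
grasp_force: 59.8
time: 6.65
position: [508.5, 117.4, 128.8]
tcp_rot: [-0.001, 0.208, 0.978, -0.001]
contact_force: [0.8, 1.0, -0.3]
width: 0.399
grasp_force: 59.8
time: 7.05
position: [513.0, 133.5, 128.7]
tcp_rot: [-0.001, 0.21, 0.978, -0.002]
contact_force: [-0.1, -1.3, 0.0]
width: 0.4
grasp_force: 59.9
517.7,190,130 shift [19.  53.5 -1.4]
pos [513.  133.5 128.7] xaxis [-0.912  0.411  0.001] z [-0.003 -0.003 -1.   ] F [-0.1 -1.3  0. ] w 0.39955945191881115 t 7.05
turn to vertical [-0.0038 -0.0013  0.    ]
```

```bash

python3 -m handwheel '[[20,[10,30,0],[0,0,0]],[20,[19,53.5,-1],[0,0,0]],[20,[19,53.5,-1],[0,0,0]],[20,[19,53.5,-1],[0,0,0]],[20,[19,53.5,-1],[0,0,0]]]' | head -2
python3 -m handwheel '[[20,[0,0,0],[0,0,0]],[20,[0,0,0],[0,0,0]]]' | head -2
cat > meas.py <<'E'
import sys;from h import *
from scipy.optimize import least_squares
name=sys.argv[1];Rad=float(sys.argv[2]);thing=sys.argv[3]
im,d=r.capture("scene");o=r.get_obs();p=o["position"]
u0,v0=240,100;save(name+".png",im[v0:v0+150,u0:u0+180],4);np.savez(name+".npz",im=im,d=d)
P=cloud("scene",d)
for c in r.outline_of("scene",thing):
    Q=P[c["region"]&(d>0)];Q=Q[(np.hypot(*(Q[:,:2]-p[:2]).T)<Rad+25)]
    if len(Q)<15: continue
    Q=Q[(Q[:,2]>np.percentile(Q[:,2],3))]
    cam=np.linalg.inv(np.array(r.camera_model("scene")["view"]))[:3,3]
    print(thing,round(c["confidence"],2),np.round(c["rect"]),len(Q),"z",np.percentile(Q[:,2],[3,50,97]).round(1))
    print("mean",Q.mean(0).round(1))
    z=Q[:,2];
    s=least_squares(lambda a:np.hypot(Q[:,0]-a[0],Q[:,1]-a[1])-Rad,p[:2],loss="soft_l1");print("cyl axis",s.x.round(1),"rms",np.sqrt((s.fun**2).mean()).round(2),"tcp",p.round(1))
E
python3 meas.py b1 18 short_bushing; python3 go.py 517.7,190,130
```

```text
time: 7.55
position: [518.1, 189.5, 129.9]
time: 7.75
position: [518.2, 190.7, 130.1]
short_bushing 0.57 [304. 155. 318. 169.] 129 z [132.  143.4 148.8]
mean [522.5 189.1 142. ]
cyl axis [517.1 188.4] rms 4.38 tcp [518.2 191.  130.2]
517.7,190,130 shift [-0.1 -1.5  0.2]
pos [518.2 191.4 130.2] xaxis [-0.912  0.41   0.001] z [-0.001 -0.002 -1.   ] F [0.9 0.6 0.6] w 0.3993483428360203 t 7.85
turn to vertical [-0.0022 -0.0006  0.    ]
```

View pics/b1.png

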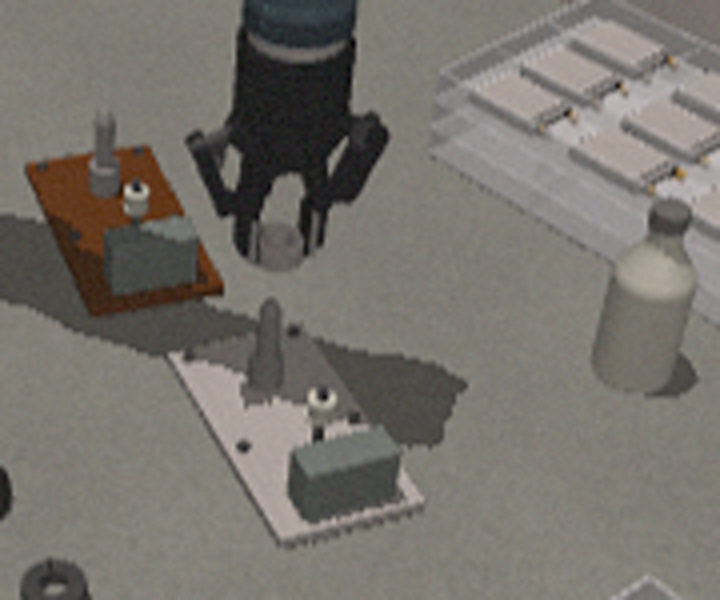

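```bash
python3 - <<'E'
from h import *
D=np.load("b1.npz");im,d=D["im"],D["d"];P=cloud("scene",d);P[d==0]=1e4
m=r.camera_model("scene");V=np.array(m["view"]);f=192/np.tan(np.radians(m["vertical_fov"])/2)
def pr(p):
    q=V@[*p,1];return m["cx"]+f*q[0]/-q[2],m["cy"]-f*q[1]/-q[2]
e=V[0,:2]/np.linalg.norm(V[0,:2])
print("proj spindle axis est at z 50,88,140:",[np.round(pr((517.2,188.4,z)),1) for z in(50,88,140)])
for v in range(172,196,2):
    row=P[v,295:320];k=np.where((row[:,2]>15+1.9)&(abs(row[:,0]-517)<25)&(abs(row[:,1]-189)<25))[0]
    if len(k):print(v,"cols",k.min()+295,k.max()+295,"z",row[k,2].mean().round(),"pred",)
print("gray rows")
for v in range(154,170,2): print(v,im[v,296:324].mean(-1).astype(int).tolist(), (P[v,296:324]@[0,0,1]).astype(int).tolist())
E
```

```text
proj spindle axis est at z 50,88,140: [array([306.4, 185.4]), array([307.3, 175.2]), array([308.5, 160.6])]
174 cols 307 308 z 89.0 pred
176 cols 305 309 z 86.0 pred
178 cols 305 309 z 81.0 pred
180 cols 305 309 z 74.0 pred
182 cols 304 309 z 67.0 pred
184 cols 304 309 z 59.0 pred
186 cols 304 309 z 52.0 pred
188 cols 302 310 z 42.0 pred
190 cols 302 310 z 37.0 pred
192 cols 295 310 z 30.0 pred
194 cols 302 310 z 24.0 pred
gray rows
154 [97, 112, 91, 33, 29, 38, 34, 29, 26, 129, 125, 119, 120, 124, 123, 122, 119, 121, 102, 30, 22, 23, 92, 77, 31, 43, 121, 121] [2, 2, 4, 168, 171, 172, 171, 173, 172, 0, 0, 0, 1, 3, 0, 1, 0, 2, 3, 156, 161, 168, 168, 166, 165, 162, 0, -2]
156 [124, 127, 75, 23, 28, 32, 42, 93, 74, 86, 98, 97, 102, 101, 95, 101, 106, 119, 70, 28, 21, 35, 96, 73, 34, 86, 121, 123] [2, 2, 3, 160, 163, 162, 163, 168, 163, 145, 145, 145, 146, 144, 146, 147, 146, 144, 143, 151, 10000, 160, 158, 159, 154, 3, 2, -1]
158 [125, 127, 66, 26, 25, 27, 49, 89, 66, 72, 90, 96, 92, 100, 100, 96, 87, 95, 98, 49, 21, 50, 92, 52, 25, 98, 123, 124] [6, 2, 147, 155, 157, 157, 156, 159, 158
[... 611 characters left out ...]
0, 128, 104, 75, 81, 93, 45, 84, 93, 93, 97, 98, 100, 95, 93, 94, 87, 87, 92, 111, 110, 121, 120, 123, 122, 120] [1, 4, -2, 1, 2, 132, 139, 138, 139, 137, 139, 139, 139, 141, 143, 140, 139, 137, 134, 131, 3, 0, -2, 6, 0, 0, -4, 1]
166 [127, 126, 124, 126, 130, 127, 122, 109, 95, 95, 89, 91, 95, 93, 98, 99, 89, 95, 92, 121, 124, 123, 120, 122, 123, 124, 125, 121] [2, 4, 0, 3, 1, 1, 3, 1, 1, 126, 132, 130, 133, 133, 134, 132, 134, 129, 0, 1, 0, 3, 6, 2, 1, 1, 1, 1]
168 [128, 126, 124, 131, 125, 125, 127, 127, 130, 130, 124, 119, 117, 116, 120, 122, 117, 124, 127, 130, 126, 125, 124, 125, 122, 126, 127, 125] [3, 0, -3, 1, 0, 0, 1, 2, 3, 1, -1, 3, 2, 2, 2, 2, 2, 3, 0, 0, -2, 0, 3, 2, 1, 0, 2, 4]
```

```bash
python3 - <<'E'
from h import *
P=cloud("scene",np.load("b1.npz")["d"]);n=np.array([.818,-.576,0]);e=np.array([.576,.818,0])
A=P[162:167,307:313].reshape(-1,3);print("bushing axis n",(np.median(A@n)-17.3).round(2),(A@n).std().round(2))
for f in("a1","b1","scene0"):
    B=cloud("scene",np.load(f+".npz")["d"])[180:188,306:309].reshape(-1,3);print("spindle axis n",(np.median(B@n)-7.6).round(2),(B@n).std().round(2))
top=np.load("top0.npz")
E
python3 go.py "517.7-2,190-2.2,105" "516.4,188.6,105"
```

```text
bushing axis n 312.87 1.99
spindle axis n 313.82 1.8
spindle axis n 312.7 1.92
spindle axis n 313.07 2.47
517.7-2,190-2.2,105 shift [ 0.8 -4.2 25.2]
516.4,188.6,105 shift [ 0.5 -3.2 25.2]
pos [518.2 191.4 130.2] xaxis [-0.912  0.41   0.001] z [-0.001 -0.002 -1.   ] F [0.9 0.6 0.6] w 0.3993483428360203 t 7.85
turn to vertical [-0.0022 -0.0006  0.    ]
```

```bash

python3 -m handwheel '[[20,[0.3,-3,10],[0,0,0]],[20,[0.3,-3,25],[0,0,0]],[20,[0.3,-3,30],[0,0,0]],[20,[0.3,-3,30],[0,0,0]],[20,[0.3,-3,30],[0,0,0]]]' | head -2
python3 -m handwheel '[[20,[0,0,3],[0,0,0]],[20,[0,0,6],[0,0,0]],[20,[0,0,9],[0,0,0]],[20,[0,0,12],[0,0,0]],[20,[0,0,12],[0,0,0]]]'
python3 meas.py b2 18 short_bushing|tail -1; python3 go.py 516.7,188.7,88
```

```text
time: 8.35
position: [516.3, 189.7, 99.7]
time: 8.85
position: [516.1, 189.4, 87.7]
tcp_rot: [-0.001, 0.209, 0.978, -0.001]
contact_force: [-0.1, -0.2, -0.6]
width: 0.401
grasp_force: 59.9
cyl axis [513.5 183. ] rms 5.06 tcp [516.3 189.5  87.9]
516.7,188.7,88 shift [-0.5 -0.6  0.2]
pos [516.5 189.5  88.2] xaxis [-0.913  0.409  0.001] z [-0.002 -0.001 -1.   ] F [-0.2  0.2  0.3] w 0.3988204283020325 t 8.95
turn to vertical [-0.002  -0.0009  0.    ]
```

```bash

python3 -m handwheel '[[20,[-0.4,-0.6,2],[0,0,0]],[20,[-0.4,-0.6,5],[0,0,0]],[20,[-0.4,-0.6,8],[0,0,0]],[20,[-0.4,-0.6,10],[0,0,0]],[20,[-0.4,-0.6,10],[0,0,0]]]'
python3 -m handwheel '[[20,[0,0,2],[0,0,0]],[20,[0,0,4],[0,0,0]],[20,[0,0,4],[0,0,0]]]'
```

```text
time: 9.45
position: [516.2, 188.7, 77.7]
tcp_rot: [-0.001, 0.209, 0.978, -0.001]
contact_force: [0.1, 0.2, -0.3]
width: 0.398
grasp_force: 59.9
time: 9.75
position: [516.4, 188.7, 74.0]
tcp_rot: [-0.001, 0.209, 0.978, -0.001]
contact_force: [0.9, -0.3, 0.4]
width: 0.396
grasp_force: 59.9
```

```bash

python3 -m handwheel '[[20,[0,0,5],[0,0,0]],[20,[0,0,10],[0,0,0]],[20,[0,0,15],[0,0,0]],[20,[0,0,20],[0,0,0]],[20,[0,0,20],[0,0,0]]]'
python3 -m handwheel '[[20,[0,0,4],[0,0,0]],[20,[0,0,8],[0,0,0]],[20,[0,0,12],[0,0,0]],[20,[0,0,13.5],[0,0,0]],[20,[0,0,13.5],[0,0,0]]]'
python3 -m handwheel '[[20,[0,0,0.7],[0,0,0]],[20,[0,0,0.7],[0,0,0]],[20,[0,0,0.7],[0,0,0]]]'
```

```text
time: 10.25
position: [516.1, 188.6, 53.3]
tcp_rot: [-0.001, 0.209, 0.978, -0.001]
contact_force: [-1.4, -1.0, -0.3]
width: 0.398
grasp_force: 59.9
time: 10.75
position: [516.2, 188.6, 40.3]
tcp_rot: [-0.001, 0.209, 0.978, -0.001]
contact_force: [0.0, 0.3, 0.2]
width: 0.401
grasp_force: 59.9
time: 11.05
position: [516.7, 188.8, 40.2]
tcp_rot: [-0.0, 0.209, 0.978, -0.001]
contact_force: [0.4, -0.4, -0.8]
width: 0.397
grasp_force: 59.9
```

```bash

python3 -m handwheel '[[20,[0,0,0.7],[0,0,0]],[20,[0,0,0.7],[0,0,0]],[20,[0,0,0.7],[0,0,0]]]'|sed -n '2p;4p'
python3 -m handwheel '[[20,[0,0,0.5],[0,0,0]],[20,[0,0,0.5],[0,0,0]],[20,[0,0,0.5],[0,0,0]]]'|sed -n '2p;4p'
```

```text
position: [516.8, 188.9, 39.5]
contact_force: [0.3, 0.4, -0.3]
position: [516.8, 188.9, 39.4]
contact_force: [-2.4, -0.6, 5.7]
```

```bash

python3 -m handwheel '[[50,[0,0,0],[0,0,0]],[60,[0,0,0],[0,0,0]],[70,[0,0,0],[0,0,0]],[70,[0,0,0],[0,0,0]]]'
python3 -m handwheel '[[70,[0,0,-20],[0,0,0]],[70,[0,0,-50],[0,0,0]],[70,[0,0,-90],[0,0,0]],[80,[0,0,-130],[0,0,0]],[85,[0,0,-130],[0,0,0]]]'
python3 - <<'E'
from h import *
d=r.capture("scene")[1];P=cloud("scene",d)
for o in r.outline_of("scene","short_bushing"):
    Q=P[o["region"]&(d>0)];print(round(o["confidence"],2),np.round(o["rect"]),Q.mean(0).round(1),np.percentile(Q[:,2],[5,90]).round(1))
A=P[(abs(P[...,0]-516)<22)&(abs(P[...,1]-188)<22)&(P[...,2]>50)&(P[...,2]<62)]
print("bushing top",len(A),np.median(A,0).round(1))
E
python3 go.py 482.6,-50,100
```

```text
time: 12.05
position: [516.4, 188.7, 38.5]
tcp_rot: [-0.001, 0.209, 0.978, -0.001]
contact_force: [0.6, 0.1, -0.6]
width: 0.822
grasp_force: 0.0
time: 12.55
position: [521.4, 191.2, 175.4]
tcp_rot: [0.005, 0.209, 0.978, 0.003]
contact_force: [0.5, 0.4, -0.6]
width: 0.996
grasp_force: 0.0
0.7 [202. 264. 219. 287.] [ 624.7 -204.    36.5] [ 8.9 52.6]
0.55 [300. 185. 314. 194.] [524.2 180.5  50.7] [41.1 56.4]
bushing top 74 [522.3 183.4  54.6]
482.6,-50,100 shift [ -65.8 -232.7   70.3]
pos [517.7 189.3 170.2] xaxis [-0.913  0.409 -0.002] z [ 0.002 -0.001 -1.   ] F [ 0.8 -0.6  0.3] w 0.9985010671064565 t 12.65
turn to vertical [0.0001 0.0016 0.    ]
```

```bash

python3 -m handwheel '[[85,[-14,-50,0],[0,0,0]],[85,[-28,-95,0],[0,0,0]],[85,[-42,-140,20],[0,0,0]],[85,[-56,-185,45],[0,0,0]],[85,[-66,-233,70],[0,0,0]]]' | head -2
python3 -m handwheel '[[85,[0,0,0],[0,0,0]],[85,[0,0,0],[0,0,0]],[85,[0,0,0],[0,0,0]]]'|head -2
python3 go.py 482.2,-51.8,1
```

```text
time: 13.15
position: [481.8, -44.3, 101.5]
time: 13.45
position: [483.1, -41.1, 102.9]
482.2,-51.8,1 shift [ -3.7 -10.  101.9]
pos [483.1 -41.1 102.9] xaxis [-0.913  0.408  0.002] z [-0.003 -0.    -1.   ] F [1.  0.8 0.3] w 0.9961873870847993 t 13.45
turn to vertical [-0.0015 -0.0021  0.    ]
```

```bash

python3 -m handwheel '[[85,[-4,-10,30],[0,0,0]],[85,[-4,-10,60],[0,0,0]],[85,[-4,-10,80],[0,0,0]],[85,[-4,-10,80],[0,0,0]],[85,[-4,-10,80],[0,0,0]]]' | head -2
python3 -m handwheel '[[85,[0,0,10],[0,0,0]],[85,[0,0,18],[0,0,0]],[85,[0,0,18],[0,0,0]],[85,[0,0,18],[0,0,0]]]'
python3 go.py 482.2,-51.8,0
```

```text
time: 13.95
position: [483.5, -51.6, 24.0]
time: 14.35
position: [482.7, -53.3, 5.6]
tcp_rot: [-0.001, 0.209, 0.978, -0.001]
contact_force: [0.4, 0.0, 1.1]
width: 0.994
grasp_force: 0.0
482.2,-51.8,0 shift [1.1 1.2 5.6]
pos [482.7 -53.3   5.6] xaxis [-0.913  0.409  0.001] z [-0.002 -0.001 -1.   ] F [0.4 0.  1.1] w 0.9944448164922387 t 14.35
turn to vertical [-0.0019 -0.0009  0.    ]
```

```bash

python3 -m handwheel '[[85,[1,1,3],[0,0,0]],[85,[1,1,6],[0,0,0]],[85,[1,1,6],[0,0,0]],[85,[1,1,6],[0,0,0]]]' | sed -n '2p;4p'
python3 -m handwheel '[[65,[0,0,0],[0,0,0]],[45,[0,0,0],[0,0,0]],[45,[0,0,0],[0,0,0]],[45,[0,0,0],[0,0,0]],[45,[0,0,0],[0,0,0]]]'
python3 go.py 482.2,-51.8,0
```

```text
position: [482.2, -52.0, -0.5]
contact_force: [0.3, 0.4, -0.2]
time: 15.25
position: [482.8, -51.8, 0.8]
tcp_rot: [-0.0, 0.209, 0.978, -0.001]
contact_force: [-1.8, 0.8, 7.9]
width: 0.696
grasp_force: 62.4
482.2,-51.8,0 shift [ 0.5 -0.3  0.8]
pos [482.8 -51.8   0.8] xaxis [-0.912  0.409  0.   ] z [-0.001 -0.001 -1.   ] F [-1.8  0.8  7.9] w 0.6963493656951086 t 15.25
turn to vertical [-0.0016 -0.0003  0.    ]
```

```bash

python3 -m handwheel '[[45,[0,0,-10],[0,0,0]],[45,[0,0,-30],[0,0,0]],[45,[0,0,-65],[0,0,0]],[45,[0,0,-105],[0,0,0]],[45,[10,30,-125],[0,0,0]]]' | sed -n '2p;4,6p'
python3 -m handwheel '[[45,[10,40,0],[0,0,0]],[45,[20,80,0],[0,0,0]],[45,[35,120,0],[0,0,0]],[45,[45,160,0],[0,0,0]],[45,[50,185,0],[0,0,0]]]' | sed -n '2p;4,6p'
python3 -m handwheel '[[45,[0,0,0],[0,0,0]],[45,[0,0,0],[0,0,0]],[45,[0,0,0],[0,0,0]]]'|head -2
python3 go.py 516.7,188.8,125
```

```text
position: [487.0, -25.5, 127.8]
contact_force: [1.4, -0.7, -1.0]
width: 0.692
grasp_force: 64.9
position: [514.9, 173.3, 124.7]
contact_force: [-0.3, -0.1, -1.7]
width: 0.693
grasp_force: 64.9
time: 16.55
position: [515.2, 166.8, 123.9]
516.7,188.8,125 shift [ 7.7 20.6 -1.2]
pos [515.2 166.8 123.9] xaxis [-0.912  0.411  0.001] z [-0.003 -0.003 -1.   ] F [-0.6 -0.6 -2.1] w 0.6883348601065521 t 16.55
turn to vertical [-0.0038 -0.001   0.    ]
```

```bash

python3 -m handwheel '[[45,[8,20.5,-1],[0,0,0]],[45,[8,20.5,-1],[0,0,0]],[45,[8,20.5,-1],[0,0,0]],[45,[8,20.5,-1],[0,0,0]],[45,[8,20.5,-1],[0,0,0]]]' | sed -n '2p;4,6p'
cat > rel.py <<'E'
import sys;from h import *
R0=float(sys.argv[1]);H=float(sys.argv[2]);off=float(sys.argv[3])
im,d=r.capture("scene");p=r.get_obs()["position"];P=cloud("scene",d)
save(sys.argv[4]+".png",im[120:200,260:360],6)
n=np.array([.818,-.576,0]);e=np.array([.576,.818,0]);zu=p[2]-off+1.5
m=(P[...,2]>zu-3)&(P[...,2]<zu+H+3)&(np.hypot(P[...,0]-p[0],P[...,1]-p[1])<R0+6)&(d>0)
Q=P[m];N=Q@n-p@n;E=Q@e-p@e
print(len(Q),"rel to TCP: e ext",np.percentile(E,[2,98]).round(1),"n max pct",np.percentile(N,[90,97,99]).round(1))
F=(abs(E)<R0*.6)&(N>R0*.5)
from scipy.optimize import least_squares
for sel in ((Q[:,2]<zu+H-3),(Q[:,2]<zu+H*.6)):
    k=F&sel
    s=least_squares(lambda c:np.hypot(E[k]-c[0],N[k]-c[1])-R0,[0,0],loss="soft_l1");print("arc centre e,n",s.x.round(2),"n only",np.mean(N[k]-np.sqrt(R0**2-E[k]**2)).round(2),k.sum())
E
python3 rel.py 31 14 0.5 c1;python3 go.py 516.7,188.8,95
```

```text
position: [516.7, 189.2, 125.0]
contact_force: [0.3, -1.0, -1.7]
width: 0.692
grasp_force: 65.0
299 rel to TCP: e ext [-27.   28.7] n max pct [25.9 27.8 30. ]
arc centre e,n [-3.6  -4.01] n only -4.24 43
arc centre e,n [-3.57 -4.17] n only -4.22 35
516.7,188.8,95 shift [-0.2 -0.6 30.1]
pos [516.8 189.5 125.1] xaxis [-0.912  0.41   0.001] z [-0.002 -0.002 -1.   ] F [ 0.8  0.6 -1.4] w 0.6882267251295281 t 17.1
turn to vertical [-0.0027 -0.0007  0.    ]
```

View pics/c1.png

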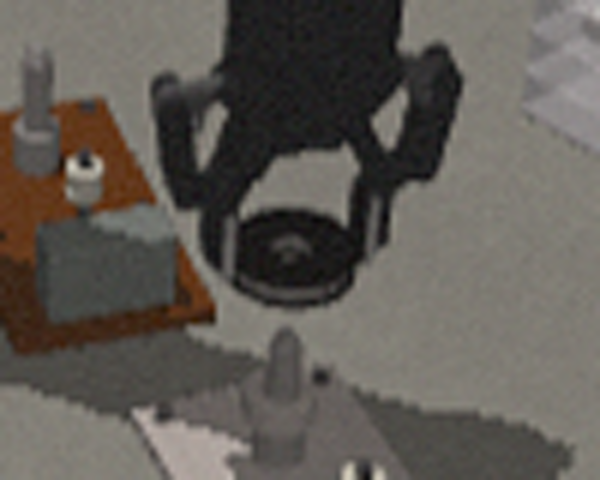

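The reel is held level, with its bore near crop (292,250) and the spindle tip at (287,330), so it is laterally aligned. I'll check the camera-depth direction from the lower rim rows, using the bushing picture as reference.

```bash
python3 - <<'E'
from h import *
m=r.camera_model("scene");V=np.array(m["view"]);f=192/np.tan(np.radians(m["vertical_fov"])/2)
n=np.array([.818,-.576,0])
def pr(p):
    q=V@[*p,1];return np.array([m["cx"]+f*q[0]/-q[2],m["cy"]-f*q[1]/-q[2]])
im2,d2=r.capture("scene");p2=r.get_obs()["position"]
for nm,im,p,R0,off in(("bushing",np.load("b1.npz")["im"],np.array([518.2,191.2,130.2]),18,3.4),("reel",im2,p2,31,.5)):
    b=p-[0,0,off];c=pr(b+R0*n);k=int(round(c[0]))
    g=im[:,k-2:k+3].astype(float).mean((1,2))
    v0=int(c[1]);dg=np.diff(g[v0-5:v0+7]);print(nm,c.round(2),"d row/dn",((pr(b+(R0+5)*n)-c)/5).round(3),[(v0-5+i,int(x)) for i,x in enumerate(g[v0-5:v0+7])])
for z in (36,88): print("tip pred",pr((516.7,188.8,z)))
E
```

```text
bushing [309.77 168.18] d row/dn [0.033 0.225] [(163, 97), (164, 96), (165, 95), (166, 95), (167, 98), (168, 118), (169, 126), (170, 127), (171, 126), (172, 127), (173, 128), (174, 123)]
reel [309.41 171.65] d row/dn [0.033 0.228] [(166, 25), (167, 23), (168, 67), (169, 70), (170, 33), (171, 85), (172, 123), (173, 129), (174, 119), (175, 103), (176, 100), (177, 96)]
tip pred [306.09444193 188.94067208]
tip pred [307.26627773 175.06915774]
```

```bash

python3 -m handwheel '[[45,[-1,-0.6,10],[0,0,0]],[45,[-1,-0.6,20],[0,0,0]],[45,[-1,-0.6,33],[0,0,0]],[45,[-1,-0.6,33],[0,0,0]],[45,[-1,-0.6,33],[0,0,0]]]' | sed -n '2p;4,6p'
python3 -m handwheel '[[45,[0,0,3],[0,0,0]],[45,[0,0,6],[0,0,0]],[45,[0,0,9],[0,0,0]],[45,[0,0,9],[0,0,0]]]' | sed -n '2p;4,6p'
python3 -m handwheel '[[45,[0,0,2],[0,0,0]],[45,[0,0,4],[0,0,0]],[45,[0,0,4],[0,0,0]]]' | sed -n '2p;4,6p'
```

```text
position: [516.5, 189.7, 91.1]
contact_force: [0.5, 0.8, -1.6]
width: 0.691
grasp_force: 65.0
position: [517.0, 189.7, 82.9]
contact_force: [-0.8, -0.2, -1.7]
width: 0.69
grasp_force: 65.0
position: [517.1, 189.8, 78.9]
contact_force: [-0.6, -0.1, -1.8]
width: 0.689
grasp_force: 65.0
```

```bash

python3 -m handwheel '[[45,[0,-0.6,4],[0,0,0]],[45,[0,-0.6,8],[0,0,0]],[45,[0,-0.6,12],[0,0,0]],[45,[0,-0.6,12],[0,0,0]]]' | sed -n '2p;4,6p'
python3 -m handwheel '[[45,[0,0,3],[0,0,0]],[45,[0,0,6],[0,0,0]],[45,[0,0,9],[0,0,0]],[45,[0,0,9],[0,0,0]],[45,[0,0,9],[0,0,0]]]' | sed -n '2p;4,6p'
python3 -m handwheel '[[45,[0,0,1],[0,0,0]],[45,[0,0,2],[0,0,0]],[45,[0,0,2],[0,0,0]],[45,[0,0,2],[0,0,0]]]' | sed -n '2p;4,6p'
```

```text
position: [516.8, 189.1, 66.5]
contact_force: [0.4, -1.5, -1.7]
width: 0.688
grasp_force: 65.0
position: [516.9, 189.2, 58.1]
contact_force: [-0.5, 0.4, -1.7]
width: 0.686
grasp_force: 65.0
position: [517.0, 189.3, 56.2]
contact_force: [0.9, 0.0, -1.5]
width: 0.691
grasp_force: 65.0
```

```bash

python3 -m handwheel '[[45,[0,0,0.8],[0,0,0]],[45,[0,0,0.8],[0,0,0]],[45,[0,0,0.8],[0,0,0]]]' | sed -n '2p;4p'
python3 -m handwheel '[[45,[0,0,0.6],[0,0,0]],[45,[0,0,0.6],[0,0,0]],[45,[0,0,0.6],[0,0,0]]]' | sed -n '2p;4p'
python3 -m handwheel '[[45,[0,0,0.4],[0,0,0]],[45,[0,0,0.4],[0,0,0]],[45,[0,0,0.4],[0,0,0]]]' | sed -n '2p;4p'
```

```text
position: [517.0, 189.3, 55.4]
contact_force: [-0.4, 0.0, 0.0]
position: [517.1, 189.4, 54.9]
contact_force: [0.2, -0.9, -0.7]
position: [517.2, 189.3, 54.8]
contact_force: [-1.1, -1.3, 3.3]
```

```bash

python3 -m handwheel '[[70,[0,0,0],[0,0,0]],[80,[0,0,0],[0,0,0]],[85,[0,0,0],[0,0,0]],[85,[0,0,0],[0,0,0]]]'
python3 -m handwheel '[[85,[0,0,-15],[0,0,0]],[85,[0,0,-45],[0,0,0]],[85,[0,0,-85],[0,0,0]],[85,[0,0,-110],[0,0,0]],[85,[0,0,-110],[0,0,0]]]' | head -2
cat > chk.py <<'E'
import sys;from h import *
im,d=r.capture("scene");P=cloud("scene",d);zl,zh=map(float,sys.argv[1:3])
save(sys.argv[3],im[150:220,260:360],6)
A=P[(np.hypot(P[...,0]-516.7,P[...,1]-188.8)<36)&(P[...,2]>zl)&(P[...,2]<zh)&(d>0)]
print(len(A),"z",np.median(A[:,2]).round(1),"mid",((A.min(0)+A.max(0))/2).round(1),"ext",np.ptp(A,axis=0).round(1))
X=np.c_[A[:,:2]-A[:,:2].mean(0),np.ones(len(A))];print("slope",np.linalg.lstsq(X,A[:,2],rcond=None)[0].round(3))
E
python3 chk.py 66 73 c2.png;python3 go.py 590.8,-51.5,60
```

```text
time: 20.95
position: [517.1, 189.3, 54.3]
tcp_rot: [-0.001, 0.209, 0.978, -0.001]
contact_force: [-0.0, -0.8, -0.3]
width: 0.997
grasp_force: 0.0
time: 21.45
position: [520.9, 191.3, 170.5]
193 z 69.6 mid [515.5 188.4  69.5] ext [62.4 57.7  6.9]
slope [ 1.0000e-03 -2.0000e-03  6.9689e+01]
590.8,-51.5,60 shift [-163.7 -191.8  108.2]
pos [519.3 190.4 168. ] xaxis [-0.913  0.409 -0.004] z [ 0.005  0.001 -1.   ] F [ 0.  -0.8 -0.5] w 0.9981999110479909 t 21.5
turn to vertical [0.0027 0.0042 0.    ]
```

Reel home and level. Now the collar.

```bash

python3 -m handwheel '[[85,[-30,-38,0],[0,0,0]],[85,[-65,-76,0],[0,0,0]],[85,[-98,-114,10],[0,0,0]],[85,[-130,-152,40],[0,0,0]],[85,[-163,-188,70],[0,0,0]]]' | head -2
python3 -m handwheel '[[75,[0,0,0],[0,0,0]],[75,[0,0,0],[0,0,0]],[75,[0,0,0],[0,0,0]],[75,[0,0,0],[0,0,0]]]'|head -2
python3 go.py 590.8,-51.5,20
```

```text
time: 22.0
position: [584.2, -36.4, 103.3]
time: 22.4
position: [584.4, -31.5, 104.7]
590.8,-51.5,20 shift [-14.  -15.6  84.7]
pos [584.4 -31.5 104.7] xaxis [-0.914  0.406  0.   ] z [-0.001 -0.    -1.   ] F [ 0.3  0.1 -0.8] w 0.8828645382548862 t 22.4
turn to vertical [-0.0004 -0.0004  0.    ]
```

```bash

python3 -m handwheel '[[75,[-14,-15.5,20],[0,0,0]],[75,[-14,-15.5,50],[0,0,0]],[75,[-14,-15.5,80],[0,0,0]],[75,[-14,-15.5,80],[0,0,0]],[75,[-14,-15.5,80],[0,0,0]]]' | head -2
python3 -m handwheel '[[75,[0,0,10],[0,0,0]],[75,[0,0,15],[0,0,0]],[75,[0,0,15],[0,0,0]],[75,[0,0,15],[0,0,0]]]' | sed -n '2p;4p'
python3 go.py 590.8,-51.5,2
```

```text
time: 22.9
position: [590.5, -52.5, 24.5]
position: [590.8, -54.2, 9.5]
contact_force: [0.0, 0.4, 0.2]
590.8,-51.5,2 shift [1.1 2.5 7.5]
pos [590.8 -54.2   9.5] xaxis [-0.913  0.409  0.   ] z [-0.001 -0.001 -1.   ] F [0.  0.4 0.2] w 0.8793196732436739 t 23.3
turn to vertical [-0.0017 -0.0001  0.    ]
```

```bash

python3 -m handwheel '[[75,[1,2.5,4],[0,0,0]],[75,[1,2.5,7.5],[0,0,0]],[75,[1,2.5,7.5],[0,0,0]],[75,[1,2.5,7.5],[0,0,0]]]' | sed -n '2p;4p'
python3 -m handwheel '[[55,[0,0,0],[0,0,0]],[28,[0,0,0],[0,0,0]],[28,[0,0,0],[0,0,0]],[28,[0,0,0],[0,0,0]],[28,[0,0,0],[0,0,0]]]'
python3 go.py 590.8,-51.5,2
```

```text
position: [590.4, -51.5, 1.3]
contact_force: [-0.7, -0.8, 0.6]
time: 24.2
position: [591.0, -51.5, 2.4]
tcp_rot: [-0.0, 0.209, 0.978, -0.001]
contact_force: [-1.7, 0.0, 5.2]
width: 0.477
grasp_force: 60.0
590.8,-51.5,2 shift [ 0.2 -0.1  0.4]
pos [591.  -51.5   2.4] xaxis [-0.913  0.409  0.   ] z [-0.001 -0.002 -1.   ] F [-1.7  0.   5.2] w 0.4765535846979181 t 24.2
turn to vertical [-0.0017 -0.0001  0.    ]
```

```bash

python3 -m handwheel '[[28,[0,0,-10],[0,0,0]],[28,[0,0,-40],[0,0,0]],[28,[0,0,-80],[0,0,0]],[28,[0,0,-123],[0,0,0]],[28,[15,17,-123],[0,0,0]]]' | sed -n '2p;4,6p'
python3 -m handwheel '[[28,[30,35,0],[0,0,0]],[28,[60,70,0],[0,0,0]],[28,[90,105,0],[0,0,0]],[28,[120,140,0],[0,0,0]],[28,[140,165,0],[0,0,0]]]' | sed -n '2p;4,6p'
python3 -m handwheel '[[28,[5,5,0],[0,0,0]],[28,[5,5,0],[0,0,0]],[28,[5,5,0],[0,0,0]]]'|head -2
python3 go.py 517,189,126
```

```text
position: [590.6, -34.3, 132.2]
contact_force: [1.0, 0.4, -0.4]
width: 0.477
grasp_force: 60.8
position: [521.8, 182.2, 124.7]
contact_force: [0.1, 0.3, -0.6]
width: 0.478
grasp_force: 60.8
time: 25.5
position: [521.7, 182.7, 124.2]
517,189,126 shift [ 6.9  3.8 -1.8]
pos [521.7 182.7 124.2] xaxis [-0.912  0.411  0.   ] z [-0.001 -0.003 -1.   ] F [ 0.1 -0.3 -0.9] w 0.47893208334122067 t 25.5
turn to vertical [-0.0032 -0.      0.    ]
```

```bash

python3 -m handwheel '[[28,[7,4,-1],[0,0,0]],[28,[7,4,-1],[0,0,0]],[28,[7,4,-1],[0,0,0]],[28,[7,4,-1],[0,0,0]]]' | sed -n '2p;4,6p'
python3 - <<'E'
from h import *
m=r.camera_model("scene");V=np.array(m["view"]);f=192/np.tan(np.radians(m["vertical_fov"])/2)
n=np.array([.818,-.576,0])
def pr(p):
    q=V@[*p,1];return np.array([m["cx"]+f*q[0]/-q[2],m["cy"]-f*q[1]/-q[2]])
im,d=r.capture("scene");p=r.get_obs()["position"];save("d1.png",im[120:200,260:360],6)
c=pr(p-[0,0,2.4]+22*n);k=int(round(c[0]));g=im[:,k-2:k+3].astype(float).mean((1,2));v0=int(c[1])
print(c.round(2),[(v0-5+i,int(x)) for i,x in enumerate(g[v0-5:v0+7])])
E
python3 go.py 517,189,95
```

```text
position: [516.7, 190.6, 125.3]
contact_force: [-0.3, -1.0, -0.5]
width: 0.48
grasp_force: 60.8
[309.33 169.97] [(164, 67), (165, 41), (166, 45), (167, 46), (168, 40), (169, 72), (170, 113), (171, 126), (172, 127), (173, 121), (174, 85), (175, 49)]
517,189,95 shift [-1.  -1.4 30.3]
pos [516.7 190.7 125.3] xaxis [-0.912  0.41   0.001] z [-0.001 -0.002 -1.   ] F [-1.1 -0.5 -1. ] w 0.48171309401895873 t 25.95
turn to vertical [-0.0019 -0.0005  0.    ]
```

View pics/d1.png

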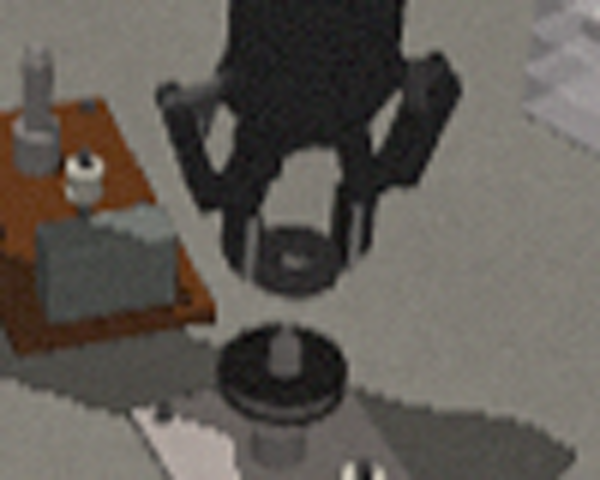

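The reel sits level on the spindle at crop (282,375). The collar is held above it, with its bore at (293,260) against the spindle tip at (287,330). Descending.

```bash

python3 -m handwheel '[[28,[-1.2,-1.2,10],[0,0,0]],[28,[-1.2,-1.2,20],[0,0,0]],[28,[-1.2,-1.2,30],[0,0,0]],[28,[-1.2,-1.2,30],[0,0,0]],[28,[-1.2,-1.2,30],[0,0,0]]]' | sed -n '2p;4,6p'
python3 -m handwheel '[[28,[0,-0.4,3],[0,0,0]],[28,[0,-0.4,6],[0,0,0]],[28,[0,-0.4,9],[0,0,0]],[28,[0,-0.4,9],[0,0,0]]]' | sed -n '2p;4p'
python3 -m handwheel '[[28,[0,0,2],[0,0,0]],[28,[0,0,4],[0,0,0]],[28,[0,0,6],[0,0,0]],[28,[0,0,6],[0,0,0]]]' | sed -n '2p;4p'
```

```text
position: [516.5, 189.6, 94.5]
contact_force: [0.2, 0.6, -0.7]
width: 0.477
grasp_force: 60.8
position: [516.6, 189.2, 86.0]
contact_force: [-0.0, 0.0, -1.2]
position: [516.6, 189.2, 80.0]
contact_force: [0.2, -1.0, -0.6]
```

Underside is at ≈77.6, past the taper, with no contact. Home TCP should be ≈70.4.

```bash

python3 -m handwheel '[[28,[0,0,3],[0,0,0]],[28,[0,0,6],[0,0,0]],[28,[0,0,8],[0,0,0]],[28,[0,0,8],[0,0,0]],[28,[0,0,8],[0,0,0]]]' | sed -n '2p;4p'
python3 -m handwheel '[[28,[0,0,0.8],[0,0,0]],[28,[0,0,0.8],[0,0,0]],[28,[0,0,0.8],[0,0,0]]]' | sed -n '2p;4p'
python3 -m handwheel '[[28,[0,0,0.6],[0,0,0]],[28,[0,0,0.6],[0,0,0]],[28,[0,0,0.6],[0,0,0]]]' | sed -n '2p;4p'
python3 -m handwheel '[[28,[0,0,0.4],[0,0,0]],[28,[0,0,0.4],[0,0,0]],[28,[0,0,0.4],[0,0,0]]]' | sed -n '2p;4p'
```

```text
position: [516.8, 189.3, 72.3]
contact_force: [-0.1, -0.2, -1.2]
position: [516.9, 189.3, 71.6]
contact_force: [0.3, -1.0, 0.1]
position: [516.8, 189.2, 70.9]
contact_force: [0.4, -0.6, -0.5]
position: [516.8, 189.2, 70.5]
contact_force: [0.1, -0.6, -1.1]
```

```bash

python3 -m handwheel '[[28,[0,0,0.4],[0,0,0]],[28,[0,0,0.4],[0,0,0]],[28,[0,0,0.4],[0,0,0]]]' | sed -n '2p;4p'
```

```text
position: [516.9, 189.3, 70.4]
contact_force: [-0.3, 0.4, 2.3]
```

Contact, so it's seated. Release, retreat and check.

```bash

python3 -m handwheel '[[55,[0,0,0],[0,0,0]],[70,[0,0,0],[0,0,0]],[80,[0,0,0],[0,0,0]],[80,[0,0,0],[0,0,0]]]' | sed -n '2p;4,6p'
python3 -m handwheel '[[80,[0,0,-10],[0,0,0]],[80,[0,0,-40],[0,0,0]],[80,[0,0,-80],[0,0,0]],[80,[0,0,-100],[0,0,0]],[80,[0,0,-100],[0,0,0]]]' | sed -n '2p;4p'
python3 -m handwheel '[[80,[0,0,0],[0,0,0]],[80,[0,0,0],[0,0,0]],[80,[0,0,0],[0,0,0]]]' | sed -n '1,2p;4p'
python3 chk.py 79 83.5 d2.png; python3 chk.py 66 72 d3.png
```

```text
position: [516.9, 189.3, 70.1]
contact_force: [0.4, -0.4, 0.1]
width: 0.935
grasp_force: 0.0
position: [520.2, 190.9, 175.1]
contact_force: [-0.1, 0.2, -0.8]
time: 30.15
position: [515.8, 188.9, 168.5]
contact_force: [0.6, -1.0, -0.6]
97 z 81.3 mid [517.6 187.7  81.4] ext [42.9 45.2  4.2]
slope [-1.7000e-02  5.0000e-03  8.1292e+01]
89 z 69.6 mid [515.7 187.8  69. ] ext [60.  57.6  5.9]
slope [5.0000e-03 0.0000e+00 6.9413e+01]
```

View pics/d2.png

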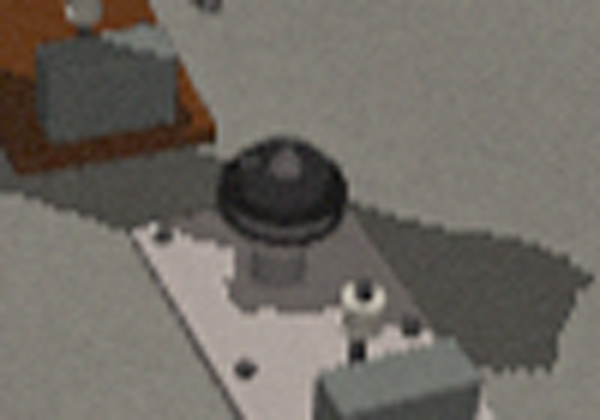

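The stack sits level: collar at crop (283,175) on the reel at (282,200), with the spindle tip showing at (287,160). The collar top measures 81.3 (80 expected, plus the camera's ~1.5 bias). Handing in.

```bash
python3 -c "
from rig import r
print(r.sign_off())"
```

```text
the job is handed in; nothing more can be done
None
```

I handed the job in at about 30 s: short bushing, reel and collar are stacked in that order on the white feeder's spindle; depth checks put all three home within about 1.5 mm and the reel and collar level, but the sign-off returned no verdict.

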